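Hook the egg basket out of the deep pot

ROBOT

A 6-joint arm with a two-finger parallel gripper is mounted at the origin on the work surface. World frame = base frame: x ahead of the robot, y to its left, z up, the work surface at z = 0. Lengths are in m, angles in rad, forces in N, time in s.
With the tool pointing down it reaches from about 0.375 to 0.9 m from the base axis. Payload 3.1 kg.
Tool frame: the origin (TCP) lies midway between the tips of the shut fingers; the grasp point (between the pads) lies 19 mm behind it; x points along the fingers, z is the direction in which the jaws open and shut, and the axes are right-handed (so a half turn about x gives the same grasp; the last joint's range is limited). The gripper opens to 85 mm and grips with 20 to 120 N. Pads are 22 mm wide; open, the fingers measure 114 mm over their backs; the gripper's body (76 mm by 85 mm) begins 54 mm behind the grasp point. The pads swing forward as they close: fully open they stand 13 mm farther back than shut.
Start: joints at [1.165, 0.527, 1.433, -0, 1.181, -0.178], TCP at [0.14, 0.609, 0.231] pointing down, gripper open.
Joint ranges: [-3.08, 3.08], [-0.75, 2.2], [0.22, 2.44], [-1.43, 4.57], [0, 2.65], [-2.85, 2.85]. Speed limits (rad/s): [2.79, 2.79, 3.14, 3.14, 3.14, 3.14].

INTERFACE

Orientations are given as a unit quaternion [x, y, z, w].
In Python, from station import status, snapshot, camera_params, ticket gives the robot as it stands.
- The arm moves only by the tool arm_command, never from a script. Its argument "series" is a list that holds one entry, the list of rows, each a list of 4 numbers: the shift along the tool's x, y, z in mm, then the turn about the tool's x in rad. A call has 1 to 10 rows; each row shifts and turns the commanded pose from where the row before left it, along the tool's axes as they then stand; what a row does not reach is not made up. A row lasts 1/10 s, in which the tool goes at most 50 mm and 8.59 degrees, less where a joint would pass 70% of its speed; a pose out of reach is approached as far as the arm can. A call is refused whole if a number of a shift passes 50 or a number of a turn 0.15, either way. A call with a gripper value outside its range is refused whole. "jaw" is the opening in per cent of the stroke, from 0 (shut) to 100 (fully open), set as the call begins (left out, the last holds). The fingers move at their own pace and stop on an object; "force" is the grip in N (left out, the last holds). Time passes only in rows, so rows that do not move let the fingers close. It gives the time, the measured TCP pose, the force and the opening at its end, in the units of the state.
- status.sense(): the state, without advancing time (a new reading comes with each control period).
- snapshot(name): name is "scene" or "top" or "wrist"; returns the picture (480x640x3 uint8, red, green, blue); there is no depth.
- camera_params(name): a dict with "fovy" (degrees; the focal length in pixels is half the picture's height over the tangent of half this angle, whatever the lens; pixels are square), "cx", "cy" (the principal point, pixels), "extrinsics" (4x4, takes a point from camera to world coordinates); the wrist camera has in their place "mount" (4x4, takes a point from camera to tool coordinates, whose origin is the TCP and whose axes are the tool frame's). Camera axes: x right, y down, z forward; pixel columns grow to the right and rows downward; lengths in m; the calibration is good to about 2 mm. The wrist camera is an equidistant fisheye: a pixel r from the principal point sees the ray r / f radians off the axis. A picture is of the moment at which its call begins: read the wrist's pose just before it. camera_params takes no time and is no camera call.
- ticket.sign_off(): hands the job in, once; it reports no verdict.
The state is a dict: "t": time; "q": joint angles; "qd": joint speeds; "tau": joint torques, N m; "tcp_pos": TCP position; "tool_rot": TCP orientation; "force": force on the tool from outside, world axes, zero at the start; "ft_torque": the same for the moment, N m; "finger_gap": opening from 0.0 (shut) to 1.0 (fully open).
Only numpy, scipy, OpenCV 4.12 (cv2) and the standard library are available. Lean on these libraries where they do the work, as an engineer would, in place of code of your own. Each camera call takes 0.05 s, during which the arm holds its last target. There are 200 camera calls.

TASK

With the T-handled hook, lift the basket of soft eggs out of the deep, narrow pot by its wire handle, stand it gently upright in the middle of the round wooden board, and hang the hook back in its rack. The wire handle is stiff and leans to one side, so feel for it with the hook: do not push, jerk, tip or drop the basket, do not touch it with the fingers, and do not scrape hard on the pot. Leave everything else on the bench where it is.

Things in the scene. Friction and masses are not known exactly. Their poses are not given: they have to be found in the camera images.
- hook: Lifting hook: square wooden T-bar 130 mm long, 16 x 16 mm in section, a steel rod 6 mm thick straight down from its middle (a collar 12 mm thick on the first 21 mm), ending in a J. 140 g. Origin: centre of the bar; y along the bar, z up the rod, x the way the J points. The rod's axis is at x = 0. At the start it hangs level in its rack.
- hook_mouth (a point): Middle of the J's inner floor, 132 mm below the hook's origin, at x = 7 mm. 8 mm lie free between the rod and the J's upturned tip (6 mm thick, centred at x = 14 mm, top 14 mm above this point). The J's underside is 6 mm below it. Axes as the hook.
- rack: Fixed steel rack: base plate 110 x 120 x 6 mm, two upright plates 6 mm thick at y = -50 and +50 mm, 44 mm wide in x, 147 mm high, each with a notch on top, open upwards, 20 mm wide with flared cheeks to 168 mm, where the hook's bar lies (underside at 147 mm, along the rack's y; hook's x along the rack's x). Open between the uprights. Origin: centre of its underside.
- rack_rest (a point): Where the centre of the hook's bar is when it hangs properly in the rack: 155 mm above the bench. Axes as the rack.
- pot: Fixed tall narrow steel pot, 155 mm high, open on top, upper inner radius 55 mm, outer 58 mm (rim 61 mm). 40 mm above the bench the wall steps in to an inner radius of 46 mm; the basket's rim rests on this step. Two side handles at y = -86 and +86 mm, height 116 mm. Origin: centre of its underside, z up.
- pot_rim (a point): Centre of the pot's mouth, at rim height (155 mm).
- basket: Round pierced-metal basket with three eggs, about 0.3 kg (varies by a fifth): body radius 43.5 mm, height 34 mm, flange radius 50.5 mm at 34 to 37 mm, egg tops at 44 mm. It hangs by the flange on the pot's step, underside 6 mm above the bench, with 2 mm play. Pushed sideways at its handle with about 3 N it tips a little, then jams. Origin: centre of its underside, z up.
- basket_pivots (a point): Middle between the two pivots of the basket's wire handle, 40 mm above its underside; axes as the basket. The handle is a half ellipse of 5 mm wire from y = -47 to +47 mm, 50 mm high. Too stiff to turn gently, it stays leaning about y by an unmeasured angle up to 0.45 rad, its top up to 22 mm to +x or -x. Hung by it, the basket hangs askew by up to 0.4 rad until set down.
- board: Fixed round wooden board, radius 78 mm, 14 mm thick, with a small tab on its +y side. Origin: centre of its underside, z up; its top is 14 mm above the bench.
- spice: Bystander: spice jar, radius 22 mm, 85 mm high. Origin under its centre.
- salt: Bystander: glass jar with white cap, radius 24 mm, 95 mm high. Origin under its centre.
- ramekin: Bystander: white ceramic cup, radius 38 mm, 42 mm high. Origin under its centre.
- cutter: Bystander: steel pastry ring, radius 32 mm, 35 mm high. Origin under its centre.
- measure: Bystander: steel measuring mug, radius 36 mm, 70 mm high, handle at +y. Origin under its centre.
- spoon: Bystander: wooden spoon 260 mm long, lying along its x. Origin under its middle.
Mind the look-alikes: they are no part of the job. What is meant by the hook is not yellow, and is the larger of those in its own colour. What is shaped like the basket but pink is not meant.

How it is judged:
On the way, in this order (a step that is already met when the one before it is completed fails the run):
1. the basket is lifted clear of its seat, hanging on the hook (z of basket in the frame of pot above 0.06 m and contact force between hook and basket above 1 N and contact force between basket and board below 0.1 N), for 0.2 s.
2. the basket stands upright on the board (horizontal distance between basket and board below 0.035 m and height (world z) of basket between 0.009 and 0.019 m and angle between basket's own z axis and vertical below 0.06 rad), for 0.2 s.
At the end, for the whole second after the job is handed in: The basket stands upright (within 0.06 rad) and at rest on the board, within 35 mm of its centre, free of the hook; the hook hangs at rest in its rack, bar in both notches: bar centre within 16 mm of its resting place, rod upright within 0.08 rad, bar along the rack's y within 0.12 rad (all of step 2 and linear speed of each of basket, hook below 0.02 m/s and contact force between hook and basket below 0.05 N and distance between hook and rack_rest below 0.016 m and angle between hook's own z axis and vertical below 0.08 rad and angle between the y axis of hook and the y axis of rack, either way round below 0.12 rad); the robot touches nothing.
It fails at once if the hook pushes or pulls on the basket or its handle with more than 10 N (contact force between hook and basket above 10 N).
It fails at once if the basket tips by more than 0.75 rad, or lands on the board with more than 20 N (angle between basket's own z axis and vertical above 0.75 rad or contact force between basket and board above 20 N).
It fails at once if the fingers or the arm touch the basket (contact force between any of the fingers, the arm and basket above 0.3 N).
It fails at once if the hook presses on the pot with more than 15 N (contact force between hook and pot above 15 N).
It fails at once if a bystander is moved by more than 20 mm (distance of any of spice, salt, ramekin, cutter, measure, spoon from where it was at the start of the episode above 0.02 m).
It also fails if it takes over 72 s, if anything falls off the work surface, if the arm or the gripper's body presses on something with over 40 N, if the wrist force passes 120 N, or if a joint passes its speed limit or range.

## Working session

There is one attempt and no reset: what is moved stays moved. The work goes in short steps, Python scripts to look and compute and a tool call to move; the robot and the scene stay as the last step left them, time stands still between calls to the robot, and variables do not carry over. Pictures are saved under pics/ and viewed, about 8 in all and at most 12, crops included, and the job is handed in when it is done.

Besides the shell and the picture viewer there is one more tool, called after "Request:" in YAML: its name, and indented under it one key for each argument. arm_command: Moves the arm, as the interface text tells. Its arguments: {"type":"object","properties":{"series":{"type":"array"},"jaw":{"type":"number"},"force":{"type":"number"}},"required":["series"]}

```bash
mkdir -p pics; ls; python3 - <<'E'
from station import status,snapshot,camera_params
import cv2,numpy as np
s=status.sense();print(s)
np.set_printoptions(precision=4,suppress=True)
for n in("scene","top","wrist"):
    im=snapshot(n);cv2.imwrite(f"pics/{n}0.png",im[:,:,::-1]);print(n,camera_params(n))
E
```

```text
pics
{'t': 0.0, 'q': array([ 1.16548021e+00,  5.28489700e-01,  1.43392185e+00,  1.05938921e-05,
        1.18139638e+00, -1.78507708e-01]), 'qd': array([ 3.19038176e-04,  7.28298365e-04, -2.35514870e-03, -6.93391068e-04,
       -1.11609042e-03,  1.78342271e-05]), 'tau': array([-1.41800279e-03, -4.42344761e+01, -1.78024542e+01, -4.21409513e-04,
        8.46954121e-03,  9.41255394e-06]), 'tcp_pos': array([0.14022514, 0.60832119, 0.23031295]), 'tool_rot': array([-0.44057425,  0.55406092,  0.43983833,  0.5526781 ]), 'force': array([-0.29480871,  0.3281254 ,  0.32608305]), 'ft_torque': array([ 0.00814767, -0.0219267 ,  0.00684873]), 'finger_gap': 0.996881223586272}
scene {'fovy': 56.67780161952018, 'cx': 319.01448417972017, 'cy': 240.18896802152827, 'extrinsics': array([[-0.2296,  0.6673, -0.7085,  1.192 ],
       [ 0.9732,  0.1499, -0.1742,  0.1918],
       [-0.01  , -0.7295, -0.6839,  0.81  ],
       [ 0.    ,  0.    ,  0.    ,  1.    ]])}
top {'fovy': 49.0937688991833, 'cx': 318.3926578290071, 'cy': 242.78102987750987, 'extrinsics': array([[ 0.0196, -0.9909,  0.1333,  0.3128],
       [-0.9998, -0.0184,  0.0107,  0.015 ],
       [-0.0082, -0.1335, -0.991 ,  1.284 ],
       [ 0.    ,  0.    ,  0.    ,  1.    ]])}
wrist {'fovy': 65.70646984690485, 'cx': 323.83536499211573, 'cy': 241.46025779907708, 'mount': array([[ 0.0011, -0.2768,  0.9609, -0.142 ],
       [ 0.0003, -0.9609, -0.2768,  0.0704],
       [ 1.    ,  0.0006, -0.0009,  0.0011],
       [ 0.    ,  0.    ,  0.    ,  1.    ]])}
```

View pics/top0.png

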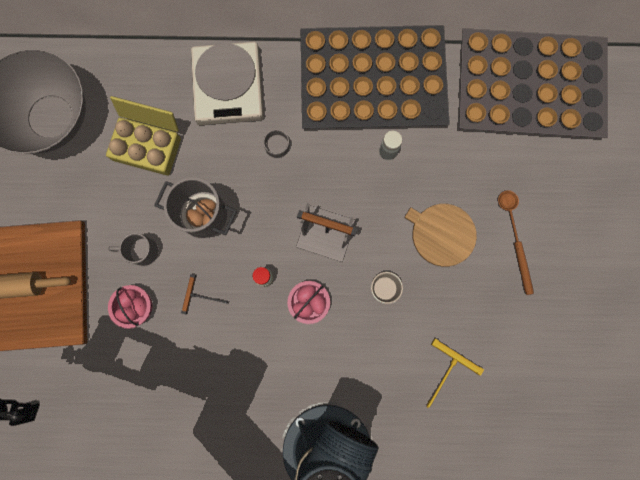

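View pics/scene0.png

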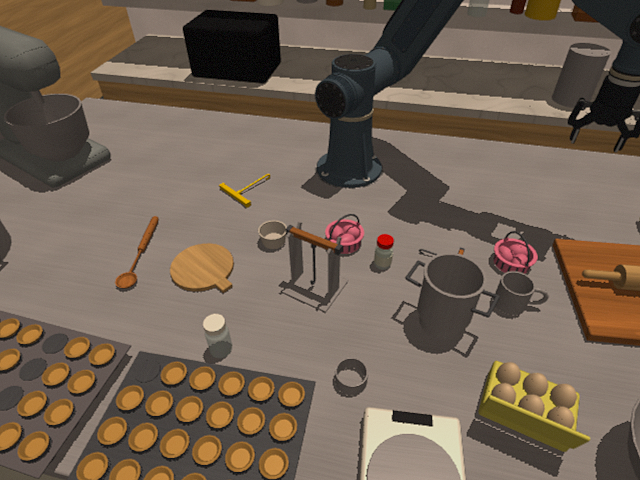

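The top view shows the hook in its rack at (330,222), the pot with eggs at (192,206), the board at (445,235); pink and yellow things and a loose smaller brown hook at (190,295) are the decoys. The scene view agrees.

```bash
cat > h.py <<'E'
import numpy as np,cv2
from station import status,snapshot,camera_params
from scipy.spatial.transform import Rotation as R
np.set_printoptions(precision=4,suppress=True)
def pose():
    s=status.sense();T=np.eye(4);T[:3,:3]=R.from_quat(s['tool_rot']).as_matrix();T[:3,3]=s['tcp_pos'];return s,T
def ray(n,px,T=None):
    c=camera_params(n);f=240/np.tan(np.radians(c['fovy']/2));px=np.atleast_2d(np.asarray(px,float))
    u=(px-[c['cx'],c['cy']])/f
    if n=='wrist':
        r=np.linalg.norm(u,axis=1,keepdims=True);d=np.c_[u*np.sinc(r/np.pi),np.cos(r)];E=T@c['mount']
    else: d=np.c_[u,np.ones(len(u))];E=c['extrinsics']
    return E[:3,3],d@E[:3,:3].T
def plane(n,px,z,T=None):
    o,d=ray(n,px,T);return o+d*((z-o[2])/d[:,2:])
def proj(n,P,T=None):
    c=camera_params(n);f=240/np.tan(np.radians(c['fovy']/2));P=np.atleast_2d(P)
    E=T@c['mount'] if n=='wrist' else c['extrinsics']
    p=(P-E[:3,3])@E[:3,:3]
    if n=='wrist':
        r=np.linalg.norm(p[:,:2],axis=1,keepdims=True);u=p[:,:2]/np.maximum(r,1e-9)*np.arctan2(r,p[:,2:])
    else:u=p[:,:2]/p[:,2:]
    return u*f+[c['cx'],c['cy']]
E
python3 - <<'E'
from h import *
im=cv2.imread('pics/top0.png');sc=cv2.imread('pics/scene0.png')
a=cv2.resize(im[165:245,145:255],None,fx=5,fy=5,interpolation=cv2.INTER_CUBIC)[:, :400*1+150]
b=cv2.resize(im[190:270,285:375],None,fx=2.7,fy=2.7,interpolation=cv2.INTER_CUBIC)
can=np.zeros((600,800,3),np.uint8);can[:400,:550]=a;can[:216,555:555+243]=b
can[220:400,555:735]=cv2.resize(sc[245:345,405:505],(180,180))
cv2.imwrite('pics/c1.png',can[:400])
hsv=cv2.cvtColor(im,cv2.COLOR_BGR2HSV)
for n,(x0,y0,x1,y1),lo,hi,z in(("bar",(290,200,370,245),(3,120,50),(15,255,255),.163),("board",(400,195,485,272),(8,70,120),(22,200,255),.014)):
    m=cv2.inRange(hsv,lo,hi);k=np.zeros_like(m);k[y0:y1,x0:x1]=m[y0:y1,x0:x1]
    c=max(cv2.findContours(k,0,2)[0],key=cv2.contourArea)
    P=plane('top',c[:,0],z);r=cv2.minAreaRect((P[:,:2]*1000).astype(np.float32));print(n,cv2.contourArea(c),r)
    if n=='board':
        # drop the tab: fit circle robustly
        from scipy.optimize import least_squares
        q=P[:,:2];f=least_squares(lambda v:np.hypot(*(q-v[:2]).T)-v[2],[*q.mean(0),.078],loss='soft_l1',f_scale=.002).x;print(f)
    if n=='bar':
        print(cv2.boxPoints(r))
E
```

```text
bar 335.0 ((507.6220703125, 10.760345458984375), (112.3763427734375, 17.385459899902344), 72.85063171386719)
[[482.748  -40.3665]
 [499.3605 -45.4928]
 [532.4962  61.8872]
 [515.8837  67.0135]]
board 3184.5 ((515.8675537109375, -276.53173828125), (166.044921875, 154.08421325683594), 18.70368766784668)
[ 0.5113 -0.277   0.0773]
```

View pics/c1.png

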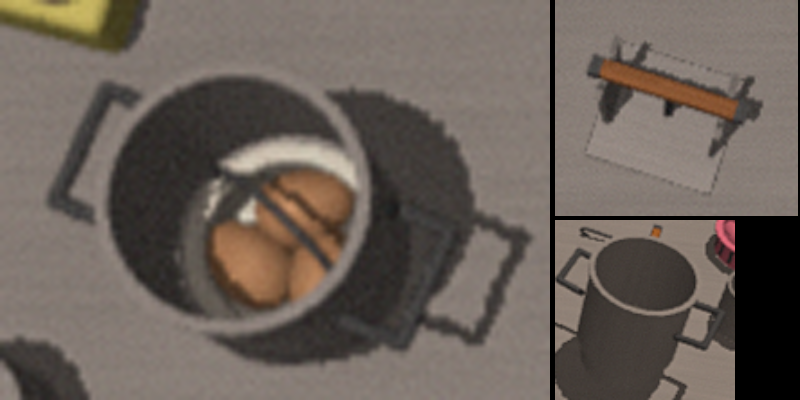

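```bash
python3 - <<'E'
from h import *
e=np.array([(108,200),(370,190),(240,72),(240,333)])/5+[145,165]
P=plane('top',e,.155);print(P, P[:2].mean(0),P[2:].mean(0))
s,T=pose();print(T)
c=np.array([(P[2:].mean(0)[0]+P[:2].mean(0)[0])/2,(P[0]+P[1])[1]/2,0]);print('pot',c)
im=cv2.imread('pics/scene0.png')
# check pot circle in scene
a=np.linspace(0,6.28,60);q=proj('scene',np.c_[c[0]+.061*np.cos(a),c[1]+.061*np.sin(a),0*a+.155])
print(q.min(0),q.max(0))
# wrist-cam placement: want camera axis near pot: camera offset
M=camera_params('wrist')['mount'];o=T@M;print('cam now',o[:3,3],o[:3,2])
y=np.array([0.295,.955,0])
for sg in(1,-1):
    z=sg*np.array([.955,-.295,0]);d=np.arctan2(np.cross(T[:3,2],z)[2],T[:3,2]@z);print('yaw needed',d)
E
```

```text
[[0.5422 0.3619 0.155 ]
 [0.5487 0.2469 0.155 ]
 [0.6008 0.3068 0.155 ]
 [0.4842 0.3008 0.155 ]] [0.5455 0.3044 0.155 ] [0.5425 0.3038 0.155 ]
[[-0.0006 -0.9744  0.2249  0.1403]
 [-0.0016  0.2249  0.9744  0.6085]
 [-1.      0.0003 -0.0017  0.2305]
 [ 0.      0.      0.      1.    ]]
pot [0.544  0.3044 0.    ]
[420.8254 250.0209] [483.5938 295.0854]
cam now [0.072  0.6256 0.3725] [ 0.2689 -0.0647 -0.961 ]
yaw needed -1.643593189388113
yaw needed 1.49799946420168
```

Request:
arm_command:
  series:
    - [[0,-45,-17,0],[0,-45,-17,0],[0,-45,-17,0],[0,-45,-17,0],[0,-45,-17,0],[0,-45,-17,0],[0,-45,-17,0],[0,-45,-17,0],[0,-45,-17,0],[0,-45,-17,0]]

```text
t: 1.15
tcp_pos: [0.542, 0.3407, 0.231]
tool_rot: [-0.44, 0.554, 0.44, 0.553]
force: [-0.3, 1.0, 0.0]
finger_gap: 0.997
```

Request:
arm_command:
  series:
    - [[0,-41,-18,0],[0,-41,-18,0],[0,0,0,0],[0,0,0,0],[0,0,0,0]]

```text
t: 1.65
tcp_pos: [0.6114, 0.2891, 0.2308]
tool_rot: [-0.44, 0.554, 0.441, 0.553]
force: [0.6, 0.6, -0.6]
finger_gap: 1.002
```

```bash
python3 - <<'E'
from h import *
s,T=pose();im=snapshot('wrist')[:,:,::-1];cv2.imwrite('pics/w1.png',im);np.save('T1.npy',T);print(s['q'],T)
p=proj('wrist',[.544,.304,.09],T)[0];print(p)
x,y=np.clip(p.astype(int)-[130,100],0,[380,280]);print(x,y)
c=cv2.resize(im[y:y+200,x:x+260],None,fx=3,fy=3,interpolation=cv2.INTER_CUBIC);cv2.imwrite('pics/w1c.png',c)
E
```

```text
[ 0.2766  0.6     1.2922  0.0005  1.2512 -1.0681] [[-0.0019 -0.9745  0.2244  0.6114]
 [-0.      0.2244  0.9745  0.2891]
 [-1.      0.0018 -0.0005  0.2308]
 [ 0.      0.      0.      1.    ]]
[322.1146 139.4501]
192 39
```

View pics/w1c.png

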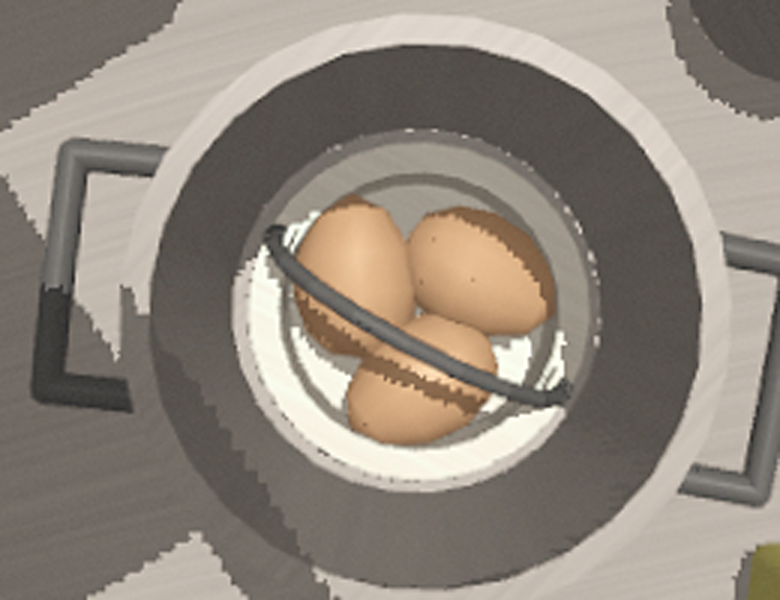

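The wrist crop shows the handle clearly: pivots near (275,238) and (562,393), wire bowed to the lower left of the line between them, passing about (400,340); the pot is centred at about (425,315).

```bash
python3 - <<'E'
from h import *
from scipy.optimize import least_squares
im=cv2.imread('pics/w1.png');T=np.load('T1.npy')
c=cv2.resize(im[39:239,192:452],None,fx=3,fy=3,interpolation=cv2.INTER_CUBIC)
hsv=cv2.cvtColor(c,cv2.COLOR_BGR2HSV)
pts=[]
for x in range(310,550,10):
    yp=np.interp(x,[275,340,400,470,530,562],[238,300,340,378,395,395])
    r=np.arange(int(yp)-16,int(yp)+17);col=hsv[r,x];m=(col[:,1]<60)&(col[:,2]<125)
    if m.sum()>6 and m.sum()<24: pts.append((x,r[m].mean(),m.sum()))
pts=np.array(pts);print(pts.round(1).tolist())
px=pts[:,:2]/3+[192,39]
# rim circle: bright/dark edge inner mouth
pv=plane('wrist',np.array([(275,238),(562,393)])/3+[192,39],.046,T);print('pivots',pv,np.linalg.norm(pv[0]-pv[1]))
o,d=ray('wrist',px,T)
def res(v,full=0):
    cx,cy,yaw,th=v;C=np.array([cx,cy,.046]);Y=np.array([-np.sin(yaw),np.cos(yaw),0]);X=np.array([np.cos(yaw),np.sin(yaw),0])
    H=np.sin(th)*X+np.array([0,0,np.cos(th)]);N=np.cross(Y,H)
    P=o+d*(((C-o)@N)/(d@N))[:,None]
    r=np.hypot((P-C)@Y/.047,(P-C)@H/.050)-1
    e=[(pv[i,:2]-(C+s*.047*Y)[:2])/.05 for i,s in((0,1),(1,-1))]
    if full: print('apex',C+.05*H,'leandir',X*np.sign(th))
    return np.r_[r,np.ravel(e)*2]
dv=pv[0]-pv[1];yaw=np.arctan2(-dv[0],dv[1]);m=pv.mean(0)
for th in(-.3,.3):
    f=least_squares(res,[m[0],m[1],yaw,th]);print(f.x,f.cost,np.abs(f.fun).max());res(f.x,1)
# pot rim, inner mouth circle, points picked in crop
q=np.array([(150,290),(702,310),(425,45),(425,588)])/3+[192,39];Q=plane('wrist',q,.155,T);print('mouth',Q,Q[:2,1].mean(),Q[2:,0].mean())
E
```

```text
[[310.0, 280.0, 15.0], [320.0, 288.5, 16.0], [330.0, 297.0, 19.0], [340.0, 304.5, 20.0], [350.0, 311.0, 21.0], [360.0, 317.8, 16.0], [370.0, 322.5, 16.0], [380.0, 328.8, 16.0], [390.0, 334.1, 15.0], [400.0, 339.6, 17.0], [410.0, 345.5, 18.0], [420.0, 350.5, 18.0], [430.0, 355.0, 17.0], [440.0, 360.0, 17.0], [450.0, 366.0, 19.0], [460.0, 370.5, 18.0], [470.0, 374.5, 18.0], [480.0, 378.5, 18.0], [490.0, 382.5, 18.0], [500.0, 387.5, 16.0], [510.0, 393.0, 19.0], [520.0, 396.0, 19.0], [540.0, 399.5, 18.0]]
pivots [[0.5181 0.2754 0.046 ]
 [0.5812 0.347  0.046 ]] 0.0954415603171072
[ 0.5495  0.3115  2.417  -0.162 ] 0.004502550910876197 0.038124303901086676
apex [0.5556 0.3061 0.0953] leandir [ 0.7488 -0.6628 -0.    ]
[0.5507 0.3108 2.4064 0.2027] 0.013262454456312606 0.06986309358148524
apex [0.5432 0.3175 0.095 ] leandir [-0.7417  0.6707  0.    ]
mouth [[0.5301 0.2593 0.155 ]
 [0.5578 0.3645 0.155 ]
 [0.4956 0.3224 0.155 ]
 [0.6013 0.2984 0.155 ]] 0.31187000499445283 0.5484574624774805
```

Request:
arm_command:
  series:
    - [[0,5,-46,0],[0,5,-46,0],[0,5,-46,0],[0,5,-46,0],[0,6,-45,0],[0,6,-45,0],[0,6,-45,0],[0,6,-45,0],[0,0,0,0.149],[0,0,0,0.149]]

```text
t: 2.7
tcp_pos: [0.4869, -0.0563, 0.2317]
tool_rot: [-0.351, 0.614, 0.351, 0.614]
force: [-0.8, 0.0, -0.8]
finger_gap: 1.003
```

Request:
arm_command:
  series:
    - [[0,0,0,0.149],[0,0,0,0.149],[0,0,0,0.149],[0,0,0,0.149],[0,0,0,0.149],[0,0,0,0.149],[0,0,0,0.149],[0,0,0,0.149],[0,0,0,0.149],[0,0,0,0]]

```text
t: 3.7
tcp_pos: [0.4874, -0.0547, 0.2316]
tool_rot: [0.103, 0.7, -0.103, 0.7]
force: [-0.0, -0.2, 0.0]
finger_gap: 0.998
```

Request:
arm_command:
  series:
    - [[0,0,0,0],[0,0,0,0],[0,0,0,0]]

```text
t: 4.0
tcp_pos: [0.4878, -0.0559, 0.2314]
tool_rot: [0.103, 0.699, -0.103, 0.7]
force: [0.2, -0.3, -0.3]
finger_gap: 1.002
```

```bash
python3 - <<'E'
from h import *
s,T=pose();im=snapshot('wrist')[:,:,::-1];cv2.imwrite('pics/w2.png',im);np.save('T2.npy',T);print(s['q'],s['t'],'\n',T)
hsv=cv2.cvtColor(im,cv2.COLOR_BGR2HSV);m=cv2.inRange(hsv,(3,110,50),(18,255,255))
p=proj('wrist',[.508,.011,.163],T)[0];print(p)
for c in cv2.findContours(m,0,2)[0]:
    if cv2.contourArea(c)<300: continue
    P=plane('wrist',c[:,0],.163,T);r=cv2.minAreaRect((P[:,:2]*1000).astype(np.float32));print(cv2.boundingRect(c),r)
print(status.sense()['force'])
E
```

```text
[-0.3421  0.348   1.7614  0.      1.0321 -0.0489] 4.0 
 [[ 0.0001  0.2891  0.9573  0.4878]
 [-0.      0.9573 -0.2891 -0.0559]
 [-1.      0.      0.0001  0.2314]
 [ 0.      0.      0.      1.    ]]
[324.1312 139.5819]
(0, 421, 16, 39) ((33.26620101928711, -186.69558715820312), (99.21562194824219, 25.236743927001953), 38.39149475097656)
(594, 372, 25, 27) ((702.8545532226562, -252.94546508789062), (26.107463836669922, 35.282527923583984), 30.683387756347656)
(599, 340, 26, 30) ((703.5648803710938, -217.52969360351562), (29.884550094604492, 34.07709503173828), 26.982501983642578)
(608, 229, 28, 39) ((707.3292236328125, -116.59083557128906), (31.6804141998291, 30.593441009521484), 1.7247729301452637)
(605, 182, 29, 42) ((706.3164672851562, -79.35974884033203), (30.788246154785156, 30.920774459838867), 21.50782585144043)
(598, 132, 30, 43) ((704.7884521484375, -42.79866027832031), (30.780311584472656, 30.407867431640625), 23.624053955078125)
(588, 80, 32, 44) ((703.1781005859375, -5.441186904907227), (30.788429260253906, 30.7431640625), 32.976051330566406)
(623, 73, 17, 41) ((735.3218994140625, -1.5127849578857422), (30.559146881103516, 18.997623443603516), 72.6285629272461)
(317, 39, 28, 194) ((512.0817260742188, 12.265621185302734), (111.89351654052734, 15.203019142150879), 73.1068344116211)
(574, 28, 33, 44) ((701.5778198242188, 31.572612762451172), (30.737817764282227, 30.372404098510742), 69.28910064697266)
(610, 24, 30, 41) ((741.021728515625, 32.85009002685547), (31.31688690185547, 30.968677520751953), 47.096012115478516)
[ 0.446   0.6215 -0.2982]
```

View pics/w2.png

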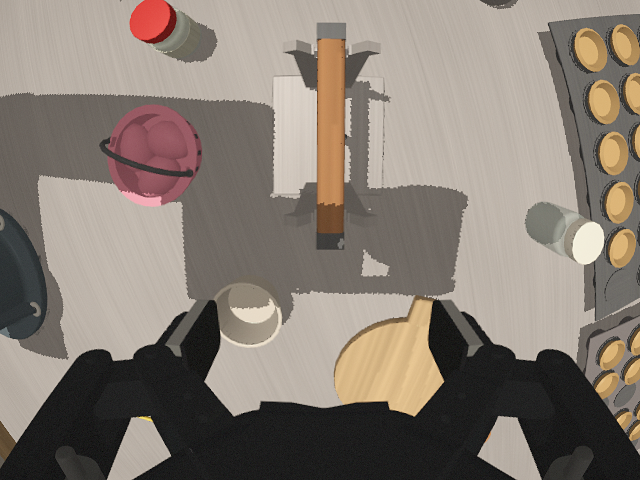

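```bash
python3 - <<'E'
from h import *
im=cv2.imread('pics/w2.png');T=np.load('T2.npy')
a=cv2.resize(im[60:220,265:395],None,fx=3.6,fy=3.6,interpolation=cv2.INTER_CUBIC)
sc=cv2.imread('pics/scene0.png')[215:315,275:350];b=cv2.resize(sc,None,fx=4,fy=4,interpolation=cv2.INTER_CUBIC)
can=np.zeros((576,800,3),np.uint8);can[:a.shape[0],:a.shape[1]]=a;can[:400,480:780]=b
for sg in(1,-1):
    c=np.array([.511,.012,.023])+sg*.014*np.array([.957,-.289,0]);print(sg,(proj('wrist',c,T)[0]-[265,60])*3.6,(proj('scene',c)[0]-[275,215])*4+[480,0])
cv2.imwrite('pics/c2.png',can)
E
```

```text
1 [277.2299 275.0814] [625.8145 273.1677]
-1 [168.9646 274.8773] [649.8535 242.3432]
```

View pics/c2.png

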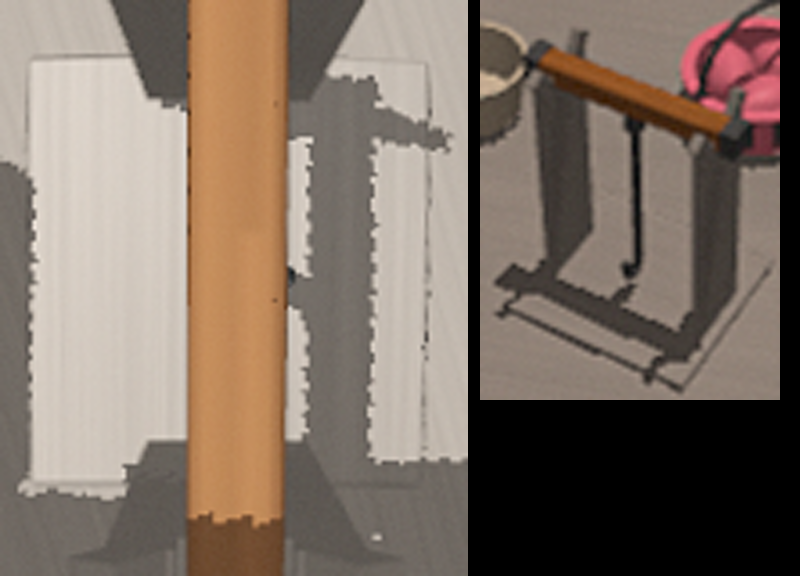

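The crop shows the J's tip peeking out right of the bar at (290,275), and in the scene view at (627,270): the J points along the tool's +z. The bar's centre is about (0.511, 0.012), aligned with the tool.

Request:
arm_command:
  series:
    - [[0,36,1,0],[0,36,1,0],[0,0,0,0],[25,0,0,0],[25,0,0,0],[25,0,0,0],[12,0,0,0],[10,0,0,0],[0,0,0,0],[0,0,0,0]]

```text
t: 5.05
tcp_pos: [0.5112, 0.0119, 0.1348]
tool_rot: [0.104, 0.699, -0.104, 0.7]
force: [-0.6, 0.4, -0.3]
finger_gap: 0.999
```

Request:
arm_command:
  series:
    - [[0,0,0,0],[0,0,0,0],[0,0,0,0],[0,0,0,0],[0,0,0,0],[0,0,0,0],[0,0,0,0],[0,0,0,0]]
  jaw: 0
  force: 60

```text
t: 5.85
tcp_pos: [0.511, 0.0121, 0.1347]
tool_rot: [0.104, 0.699, -0.104, 0.7]
force: [-0.1, -0.3, 5.0]
finger_gap: 0.172
```

Request:
arm_command:
  series:
    - [[0,0,0,0],[0,0,0,0]]

```text
t: 6.05
tcp_pos: [0.511, 0.0121, 0.1347]
tool_rot: [0.104, 0.699, -0.104, 0.7]
force: [-0.6, -0.8, 4.9]
finger_gap: 0.18
```

Request:
arm_command:
  series:
    - [[-10,0,0,0],[-20,0,0,0],[-25,0,0,0],[-25,0,0,0],[-25,0,0,0],[-25,0,0,0],[-25,0,0,0],[-10,0,0,0],[0,0,0,0],[0,0,0,0]]
  force: 90

```text
t: 7.05
tcp_pos: [0.5097, 0.0123, 0.2982]
tool_rot: [0.104, 0.7, -0.104, 0.699]
force: [-0.1, 0.6, -2.0]
finger_gap: 0.172
```

Request:
arm_command:
  series:
    - [[0,15,-3,0],[0,30,-6,0.05],[0,30,-6,0],[0,30,-7,0],[0,35,-8,0],[0,35,-8,0],[0,35,-8,0],[0,35,-8,0],[0,35,-8,0],[0,20,-5,0]]

```text
t: 8.05
tcp_pos: [0.5458, 0.3198, 0.2966]
tool_rot: [0.12, 0.698, -0.121, 0.695]
force: [-0.5, 0.3, -2.0]
finger_gap: 0.166
```

Request:
arm_command:
  series:
    - [[0,0,0,0.08],[0,0,0,0.1],[0,0,0,0.1],[0,0,0,0.1],[0,0,0,0],[0,0,0,0],[0,0,0,0],[0,0,0,0]]

```text
t: 8.85
tcp_pos: [0.5467, 0.3173, 0.2989]
tool_rot: [0.25, 0.661, -0.251, 0.661]
force: [-0.3, -0.2, -0.6]
finger_gap: 0.173
```

```bash
python3 - <<'E'
from h import *
s,T=pose();im=snapshot('wrist')[:,:,::-1];cv2.imwrite('pics/w3.png',im);np.save('T3.npy',T);print(s['q'],s['t'],s['force'],s['finger_gap'],'\n',T)
for x,zz in((.0203,0),(-.1117,.007),(-.1117+.014,.014)):
    P=T[:3,3]+np.array([0,0,x])+T[:3,2]*zz;print(P,proj('wrist',P,T)[0])
A=np.array([.5556,.3061,.0953]);print('apex px',proj('wrist',A,T)[0])
y,x=100,200
cv2.imwrite('pics/w3c.png',cv2.resize(im[y:y+200,x:x+260],None,fx=3,fy=3,interpolation=cv2.INTER_CUBIC))
E
```

```text
[ 0.3494  0.4733  1.3319 -0.      1.3371  1.0736] 8.85 [-0.3102 -0.2416 -0.572 ] 0.17336870481478295 
 [[-0.0007  0.6626  0.749   0.5467]
 [-0.0003  0.749  -0.6626  0.3173]
 [-1.     -0.0006 -0.0003  0.2989]
 [ 0.      0.      0.      1.    ]]
[0.5467 0.3173 0.3192] [324.8996 334.024 ]
[0.5519 0.3127 0.1872] [334.4639 238.3768]
[0.5572 0.308  0.2012] [345.3923 244.044 ]
apex px [339.3192 214.5742]
```

View pics/w3c.png

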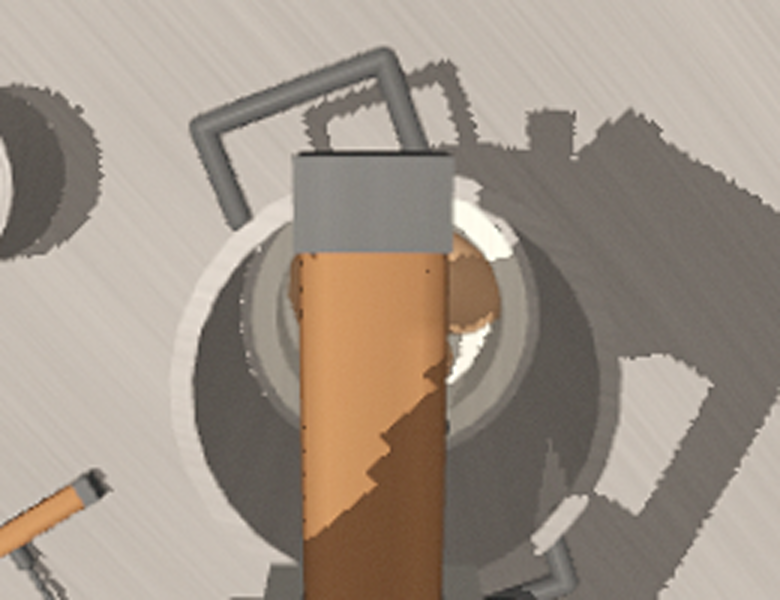

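The wrist crop shows the bar masking the J and wire, but the pot's rim (172..618) lies centred about 6 mm beyond the rod along the J's direction, agreeing with both earlier estimates; the wire top is thus about 14 mm ahead. I back off 12 mm and go down.

Request:
arm_command:
  series:
    - [[0,-6,-12,0],[0,0,0,0],[15,0,0,0],[15,0,0,0],[15,0,0,0],[15,0,0,0],[15,0,0,0],[0,0,0,0],[0,0,0,0],[0,0,0,0]]

```text
t: 9.9
tcp_pos: [0.5344, 0.3212, 0.2255]
tool_rot: [0.251, 0.661, -0.25, 0.662]
force: [-0.6, -0.2, -0.9]
finger_gap: 0.172
```

```bash
cat > r.py <<'E'
from h import *
s,T=pose();print(round(s['t'],2),s['tcp_pos'],'F tool yz',T[:3,1:3].T@s['force'],'Fz',s['force'][2],'M tool',T[:3,:3].T@s['ft_torque'],s['finger_gap'],'mouth z',s['tcp_pos'][2]-.1117)
E
python3 r.py
```

```text
9.9 [0.5344 0.3212 0.2255] F tool yz [-0.5205 -0.2928] Fz -0.85513192530988 M tool [ 0.0105  0.0258 -0.0364] 0.172045271448216 mouth z 0.11377844355299452
```

Request:
arm_command:
  series:
    - [[10,0,0,0],[10,0,0,0],[10,0,0,0],[8,0,0,0],[7,0,0,0],[0,0,0,0],[0,0,0,0],[0,0,0,0]]

```text
t: 10.7
tcp_pos: [0.5343, 0.321, 0.1797]
tool_rot: [0.251, 0.661, -0.25, 0.661]
force: [0.1, -0.4, -1.7]
finger_gap: 0.168
```

```bash
python3 r.py
```

```text
10.7 [0.5343 0.321  0.1797] F tool yz [-0.2289  0.305 ] Fz -1.6517977315751986 M tool [-0.0203  0.0707 -0.0741] 0.1679234901226711 mouth z 0.0680223605821603
```

Request:
arm_command:
  series:
    - [[0,0,2,0],[0,0,2,0],[0,0,2,0],[0,0,2,0],[0,0,1,0],[0,0,0,0],[0,0,0,0]]

```text
t: 11.4
tcp_pos: [0.5406, 0.3149, 0.1793]
tool_rot: [0.251, 0.661, -0.251, 0.661]
force: [0.8, -0.4, -0.8]
finger_gap: 0.167
```

```bash
python3 r.py
```

```text
11.4 [0.5406 0.3149 0.1793] F tool yz [0.236  0.8204] Fz -0.7882661151882447 M tool [ 0.0087 -0.0816 -0.0318] 0.16702648141345003 mouth z 0.06759031481055969
```

Request:
arm_command:
  series:
    - [[0,0,2,0],[0,0,2,0],[0,0,2,0],[0,0,1,0],[0,0,0,0],[0,0,0,0]]

```text
t: 12.0
tcp_pos: [0.5458, 0.3102, 0.1793]
tool_rot: [0.251, 0.661, -0.251, 0.661]
force: [-0.1, -0.4, -1.7]
finger_gap: 0.173
```

```bash
python3 r.py
```

```text
12.0 [0.5458 0.3102 0.1793] F tool yz [-0.3713  0.1378] Fz -1.6837426624880076 M tool [-0.0012 -0.0067  0.0297] 0.17274983821232456 mouth z 0.0675937426180325
```

Request:
arm_command:
  series:
    - [[0,0,1,0],[0,0,1,0],[0,0,0,0],[0,0,0,0]]

```text
t: 12.4
tcp_pos: [0.5473, 0.3089, 0.1793]
tool_rot: [0.251, 0.661, -0.251, 0.661]
force: [-0.2, -0.5, -1.6]
finger_gap: 0.17
```

```bash
python3 r.py
```

```text
12.4 [0.5473 0.3089 0.1793] F tool yz [-0.5249  0.1996] Fz -1.6366541678850743 M tool [-0.0075 -0.0188 -0.0054] 0.17042883097466763 mouth z 0.06761462382092878
```

Request:
arm_command:
  series:
    - [[0,0,1,0],[0,0,1,0],[0,0,0,0],[0,0,0,0]]

```text
t: 12.8
tcp_pos: [0.5488, 0.3076, 0.1793]
tool_rot: [0.251, 0.661, -0.251, 0.661]
force: [0.8, 0.4, -1.2]
finger_gap: 0.169
```

```bash
python3 r.py
```

```text
12.8 [0.5488 0.3076 0.1793] F tool yz [0.8648 0.3295] Fz -1.1981529481587345 M tool [-0.0181  0.0076  0.0507] 0.1693877695766607 mouth z 0.06761224851451703
```

Request:
arm_command:
  series:
    - [[0,0,1,0],[0,0,0,0],[0,0,0,0]]

```text
t: 13.1
tcp_pos: [0.5495, 0.307, 0.1793]
tool_rot: [0.251, 0.661, -0.251, 0.661]
force: [0.8, 0.0, -1.3]
finger_gap: 0.17
```

```bash
python3 r.py
```

```text
13.1 [0.5495 0.307  0.1793] F tool yz [0.5927 0.6087] Fz -1.3429305218510874 M tool [-0.0058  0.068  -0.0246] 0.1703289004029473 mouth z 0.06759999177450796
```

Request:
arm_command:
  series:
    - [[0,0,1,0],[0,0,0,0],[0,0,0,0]]

```text
t: 13.4
tcp_pos: [0.5499, 0.3065, 0.1792]
tool_rot: [0.251, 0.661, -0.251, 0.661]
force: [-2.1, 1.7, -0.8]
finger_gap: 0.169
```

```bash
python3 r.py
```

```text
13.4 [0.5499 0.3065 0.1792] F tool yz [-0.1554 -2.6965] Fz -0.7599973796679536 M tool [-0.0978  0.408   0.034 ] 0.1693368488368693 mouth z 0.06754004006281744
```

Request:
arm_command:
  series:
    - [[0,0,-1.5,0],[0,0,0,0],[-6,0,0,0],[-6,0,0,0],[-4,0,0,0],[-3,0,0,0],[0,0,0,0],[0,0,0,0]]

```text
t: 14.2
tcp_pos: [0.5492, 0.3072, 0.1984]
tool_rot: [0.251, 0.661, -0.251, 0.661]
force: [0.3, -0.1, -1.4]
finger_gap: 0.17
```

```bash
python3 r.py
```

```text
14.2 [0.5492 0.3072 0.1984] F tool yz [0.1078 0.2954] Fz -1.4035998209624483 M tool [-0.078   0.019  -0.0007] 0.1698132530381759 mouth z 0.08670986644015433
```

Request:
arm_command:
  series:
    - [[-2,0,0,0],[-2,0,0,0],[0,0,0,0],[0,0,0,0]]

```text
t: 14.6
tcp_pos: [0.549, 0.3074, 0.2023]
tool_rot: [0.251, 0.661, -0.251, 0.661]
force: [-0.8, -0.2, -2.6]
finger_gap: 0.17
```

```bash
python3 r.py
```

```text
14.6 [0.549  0.3074 0.2023] F tool yz [-0.725 -0.47 ] Fz -2.6442121293077685 M tool [ 0.0412  0.2642 -0.0115] 0.17022838445459734 mouth z 0.09059677309514663
```

Request:
arm_command:
  series:
    - [[-2,0,0,0],[-2,0,-0.5,0],[-2,0,-0.5,0],[-2,0,-0.5,0],[-2,0,-0.5,0],[0,0,0,0],[0,0,0,0]]

```text
t: 15.3
tcp_pos: [0.5477, 0.3086, 0.2124]
tool_rot: [0.251, 0.661, -0.251, 0.661]
force: [-0.1, 0.6, -3.9]
finger_gap: 0.171
```

```bash
python3 r.py
```

```text
15.3 [0.5477 0.3086 0.2124] F tool yz [ 0.3394 -0.4961] Fz -3.8530435784493227 M tool [0.0128 0.0875 0.0312] 0.17146697479807382 mouth z 0.10072013841006308
```

Request:
arm_command:
  series:
    - [[-2,0,-0.5,0],[-2,0,-0.5,0],[-2,0,-0.5,0],[-2,0,-0.5,0],[-2,0,-0.5,0],[0,0,0,0],[0,0,0,0]]

```text
t: 16.0
tcp_pos: [0.5459, 0.3103, 0.2225]
tool_rot: [0.251, 0.661, -0.251, 0.661]
force: [-0.1, -0.0, -3.8]
finger_gap: 0.172
```

```bash
python3 r.py
```

```text
16.0 [0.5459 0.3103 0.2225] F tool yz [-0.1158 -0.0784] Fz -3.8059915580668258 M tool [-0.0773  0.1091  0.067 ] 0.17209240395893421 mouth z 0.11075332525884696
```

Request:
arm_command:
  series:
    - [[-4,0,-1,0],[-4,0,-1,0],[-4,0,-1,0],[-4,0,0,0],[-4,0,0,0],[-4,0,0,0],[-4,0,0,0],[-4,0,0,0],[0,0,0,0],[0,0,0,0]]

```text
t: 17.0
tcp_pos: [0.5436, 0.3123, 0.2544]
tool_rot: [0.251, 0.661, -0.251, 0.661]
force: [0.2, -0.8, -2.8]
finger_gap: 0.171
```

```bash
python3 r.py
```

```text
17.0 [0.5436 0.3123 0.2544] F tool yz [-0.4571  0.6162] Fz -2.846572475007341 M tool [-0.0891  0.0801  0.036 ] 0.170702769077127 mouth z 0.1426835470812383
```

Request:
arm_command:
  series:
    - [[-8,0,0,0],[-10,0,0,0],[-10,0,0,0],[-10,0,0,0],[-10,0,0,0],[-10,0,0,0],[-8,0,0,0],[-4,0,0,0],[0,0,0,0],[0,0,0,0]]

```text
t: 18.0
tcp_pos: [0.5434, 0.3122, 0.324]
tool_rot: [0.251, 0.661, -0.251, 0.661]
force: [-0.4, 0.0, -4.3]
finger_gap: 0.165
```

```bash
python3 r.py
```

```text
18.0 [0.5434 0.3122 0.324 ] F tool yz [-0.2747 -0.3386] Fz -4.305983135300249 M tool [ 0.0773 -0.0301  0.0453] 0.1653927599098667 mouth z 0.2122600176693694
```

Request:
arm_command:
  series:
    - [[-8,0,0,0],[-10,0,0,0],[-12,0,0,0],[-12,0,0,0],[-12,0,0,0],[-12,0,0,0],[-10,0,0,0],[-6,0,0,0],[0,0,0,0],[0,0,0,0]]

```text
t: 19.0
tcp_pos: [0.5434, 0.3122, 0.4059]
tool_rot: [0.251, 0.661, -0.251, 0.661]
force: [0.1, 0.3, -4.4]
finger_gap: 0.171
```

```bash
python3 - <<'E'
exec(open('r.py').read());print(s['q'],T)
im=snapshot('scene')[:,:,::-1];cv2.imwrite('pics/s2.png',im)
cv2.imwrite('pics/s2c.png',cv2.resize(im[60:360,340:590],None,fx=2,fy=2,interpolation=cv2.INTER_CUBIC))
E
```

```text
19.0 [0.5434 0.3122 0.4059] F tool yz [ 0.2574 -0.0969] Fz -4.420164155553306 M tool [-0.0439 -0.0339  0.0304] 0.17070538871420546 mouth z 0.2942447024610292
[ 0.3434  0.3935  1.1787 -0.      1.5702  1.0684] [[-0.0007  0.6631  0.7485  0.5434]
 [-0.0003  0.7485 -0.6631  0.3122]
 [-1.     -0.0007 -0.0003  0.4059]
 [ 0.      0.      0.      1.    ]]
```

View pics/s2c.png

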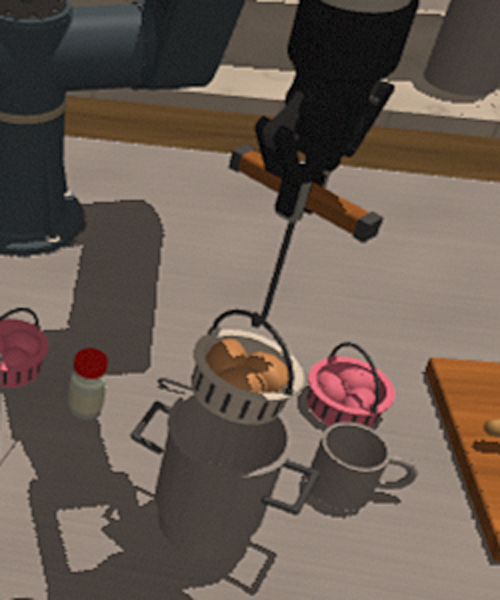

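The crop shows the basket hanging from the J, clear above the pot, only slightly askew, hook straight in the grip. Carry it over to the board smoothly.

Request:
arm_command:
  series:
    - [[-6,0,0,0],[-10,-3,2,0],[-6,-6,5,0],[0,-10,8,0],[0,-14,11,0],[0,-17,14,0],[0,-18,14,0],[0,-18,15,0],[0,-18,14,0],[0,-18,15,0]]

```text
t: 20.05
tcp_pos: [0.5352, 0.1535, 0.4281]
tool_rot: [0.251, 0.661, -0.251, 0.661]
force: [0.7, 0.8, -4.3]
finger_gap: 0.17
```

Request:
arm_command:
  series:
    - [[0,-18,14,0],[0,-18,15,0],[0,-18,14,0],[0,-18,15,0],[0,-18,14,0],[0,-18,15,0],[0,-18,14,0],[0,-18,15,0],[0,-18,14,0],[0,-18,15,0]]

```text
t: 21.05
tcp_pos: [0.5237, -0.0769, 0.4282]
tool_rot: [0.251, 0.661, -0.251, 0.661]
force: [0.3, 0.6, -3.9]
finger_gap: 0.171
```

Request:
arm_command:
  series:
    - [[0,-18,14,0],[0,-18,15,0],[0,-18,14,0],[0,-18,14,0],[0,-16,13,0],[0,-14,11,0],[0,-11,9,0],[0,-8,6,0],[0,-4,3,0],[0,-2,1,0]]

```text
t: 22.05
tcp_pos: [0.5157, -0.2365, 0.4282]
tool_rot: [0.251, 0.661, -0.251, 0.661]
force: [-1.1, 0.8, -4.5]
finger_gap: 0.17
```

Request:
arm_command:
  series:
    - [[0,0,0,0],[0,0,0,0],[0,0,0,0],[0,0,0,0],[0,0,0,0],[0,0,0,0],[0,0,0,0],[0,0,0,0],[0,0,0,0],[0,0,0,0]]

```text
t: 23.05
tcp_pos: [0.5158, -0.2363, 0.4283]
tool_rot: [0.251, 0.661, -0.251, 0.661]
force: [0.1, 0.0, -4.0]
finger_gap: 0.166
```

```bash
python3 - <<'E'
exec(open('r.py').read());print(T)
im=snapshot('scene')[:,:,::-1];cv2.imwrite('pics/s3.png',im)
cv2.imwrite('pics/s3c.png',cv2.resize(im[80:330,120:370],None,fx=2,fy=2,interpolation=cv2.INTER_CUBIC))
# board centre from first scene image, ignoring tab
i0=cv2.imread('pics/scene0.png');h=cv2.cvtColor(i0,cv2.COLOR_BGR2HSV);m=cv2.inRange(h,(8,60,90),(22,200,255));k=np.zeros_like(m);k[235:300,160:245]=m[235:300,160:245]
c=max(cv2.findContours(k,0,2)[0],key=cv2.contourArea);P=plane('scene',c[:,0],.014)[:,:2]
from scipy.optimize import least_squares
f=least_squares(lambda v:np.hypot(*(P-v[:2]).T)-v[2],[.51,-.277,.078],loss='soft_l1',f_scale=.002).x;print('board scene',f)
E
```

```text
23.05 [ 0.5158 -0.2363  0.4283] F tool yz [0.0758 0.0275] Fz -4.03143372459431 M tool [ 0.065  -0.0034  0.0487] 0.16616902965850525 mouth z 0.31659548110220026
[[ 0.      0.6632  0.7484  0.5158]
 [-0.      0.7484 -0.6632 -0.2363]
 [-1.      0.      0.      0.4283]
 [ 0.      0.      0.      1.    ]]
board scene [ 0.5167 -0.2747  0.0781]
```

View pics/s3c.png

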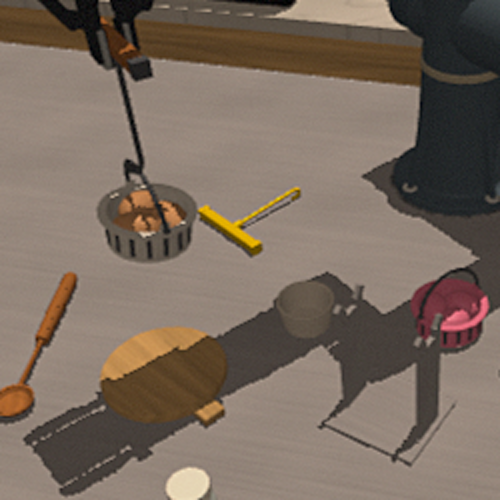

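The crop shows the basket level enough, about 40 mm short of the board's middle. Board from two views: (0.514,-0.276). Move over and lower.

Request:
arm_command:
  series:
    - [[0,-4,2,0],[0,-9,5,0],[0,-9,6,0],[0,-6,4,0],[0,-3,1,0],[6,0,0,0],[12,0,0,0],[18,0,0,0],[20,0,0,0],[20,0,0,0]]

```text
t: 24.1
tcp_pos: [0.5084, -0.2705, 0.3506]
tool_rot: [0.251, 0.662, -0.25, 0.661]
force: [0.3, -0.4, -4.6]
finger_gap: 0.171
```

Request:
arm_command:
  series:
    - [[20,0,0,0],[20,0,0,0],[20,0,0,0],[18,0,0,0],[14,0,0,0],[10,0,0,0],[6,0,0,0],[0,0,0,0],[0,0,0,0],[0,0,0,0]]

```text
t: 25.1
tcp_pos: [0.5093, -0.2717, 0.2451]
tool_rot: [0.251, 0.66, -0.251, 0.662]
force: [0.2, -0.3, -4.6]
finger_gap: 0.168
```

```bash
python3 r.py
```

```text
25.1 [ 0.5093 -0.2717  0.2451] F tool yz [-0.0574  0.322 ] Fz -4.639632360103618 M tool [0.1087 0.0183 0.0303] 0.1680970603887814 mouth z 0.13344497842985475
```

Request:
arm_command:
  series:
    - [[5,0,0,0],[5,0,0,0],[4,0,0,0],[3,0,0,0],[2,0,0,0],[2,0,0,0],[0,0,0,0],[0,0,0,0],[0,0,0,0]]

```text
t: 26.0
tcp_pos: [0.5088, -0.2715, 0.2235]
tool_rot: [0.251, 0.661, -0.251, 0.661]
force: [-0.4, 0.1, -4.0]
finger_gap: 0.172
```

```bash
python3 r.py
```

```text
26.0 [ 0.5088 -0.2715  0.2235] F tool yz [-0.2073 -0.405 ] Fz -4.037741510387458 M tool [ 0.1555  0.0715 -0.0422] 0.17191536419360434 mouth z 0.11180338641220511
```

Request:
arm_command:
  series:
    - [[1,0,0,0],[1,0,0,0],[1,0,0,0],[1,0,0,0],[0,0,0,0],[0,0,0,0]]

```text
t: 26.6
tcp_pos: [0.5087, -0.2714, 0.2192]
tool_rot: [0.251, 0.661, -0.251, 0.661]
force: [0.7, -0.4, -4.7]
finger_gap: 0.17
```

```bash
python3 r.py
```

```text
26.6 [ 0.5087 -0.2714  0.2192] F tool yz [0.157  0.7488] Fz -4.674392142400453 M tool [-0.1374  0.0595  0.085 ] 0.16960829380410122 mouth z 0.10750815821429843
```

Still hanging. Lower on, letting the hook follow towards +z as the basket rights itself.

Request:
arm_command:
  series:
    - [[1,0,0,0],[1,0,0,0],[1,0,1,0],[0,0,0,0],[0,0,0,0]]

```text
t: 27.1
tcp_pos: [0.5098, -0.2724, 0.2165]
tool_rot: [0.251, 0.661, -0.251, 0.661]
force: [0.0, 0.2, -3.0]
finger_gap: 0.172
```

```bash
python3 r.py
```

```text
27.1 [ 0.5098 -0.2724  0.2165] F tool yz [ 0.1617 -0.1287] Fz -2.9738783424804005 M tool [ 0.0111 -0.162   0.0001] 0.17184378267540137 mouth z 0.1048172990471666
```

Request:
arm_command:
  series:
    - [[1,0,1.5,0],[1,0,1.5,0],[1,0,1.5,0],[0,0,0,0],[0,0,0,0]]

```text
t: 27.6
tcp_pos: [0.5132, -0.2754, 0.2135]
tool_rot: [0.251, 0.661, -0.251, 0.661]
force: [1.4, -1.9, -1.2]
finger_gap: 0.174
```

```bash
python3 r.py
```

```text
27.6 [ 0.5132 -0.2754  0.2135] F tool yz [-0.4581  2.2945] Fz -1.2130548169051598 M tool [ 0.001  -0.356  -0.1297] 0.17433536504081737 mouth z 0.10181231805772267
```

Request:
arm_command:
  series:
    - [[0,0,1.5,0],[1,0,1.5,0],[1,0,1,0],[0,0,0,0],[0,0,0,0]]

```text
t: 28.1
tcp_pos: [0.516, -0.2778, 0.2113]
tool_rot: [0.251, 0.661, -0.251, 0.661]
force: [0.7, -1.3, 0.1]
finger_gap: 0.167
```

```bash
python3 r.py
```

```text
28.1 [ 0.516  -0.2778  0.2113] F tool yz [-0.5247  1.3888] Fz 0.13805177786958156 M tool [ 0.0887 -0.3339 -0.1125] 0.1669940008210735 mouth z 0.09962303921480989
```

Request:
arm_command:
  series:
    - [[1,0,1,0],[1,0,1,0],[1,0,0,0],[0,0,0,0],[0,0,0,0]]

```text
t: 28.6
tcp_pos: [0.5171, -0.2788, 0.2081]
tool_rot: [0.251, 0.661, -0.251, 0.661]
force: [0.2, -0.3, -1.6]
finger_gap: 0.167
```

```bash
python3 r.py
```

```text
28.6 [ 0.5171 -0.2788  0.2081] F tool yz [-0.1084  0.3987] Fz -1.6246421244663662 M tool [-0.0006  0.0103  0.0069] 0.16702812786983467 mouth z 0.09642201175024798
```

Request:
arm_command:
  series:
    - [[0,0,1,0],[0,0,0,0],[4,0,0,0],[5,0,0,0],[5,0,0,0],[4,0,0,0],[2,0,0,0],[0,0,0,0],[0,0,0,0]]

```text
t: 29.5
tcp_pos: [0.5182, -0.2798, 0.1883]
tool_rot: [0.251, 0.661, -0.251, 0.661]
force: [-0.0, 0.4, -1.2]
finger_gap: 0.173
```

```bash
python3 - <<'E'
exec(open('r.py').read())
im=snapshot('scene')[:,:,::-1]
cv2.imwrite('pics/s4c.png',cv2.resize(im[200:320,130:290],None,fx=4,fy=4,interpolation=cv2.INTER_CUBIC))
E
```

```text
29.5 [ 0.5182 -0.2798  0.1883] F tool yz [ 0.2521 -0.2765] Fz -1.1947198276338569 M tool [ 0.051   0.043  -0.0147] 0.17315749208199563 mouth z 0.07661746731887004
```

View pics/s4c.png

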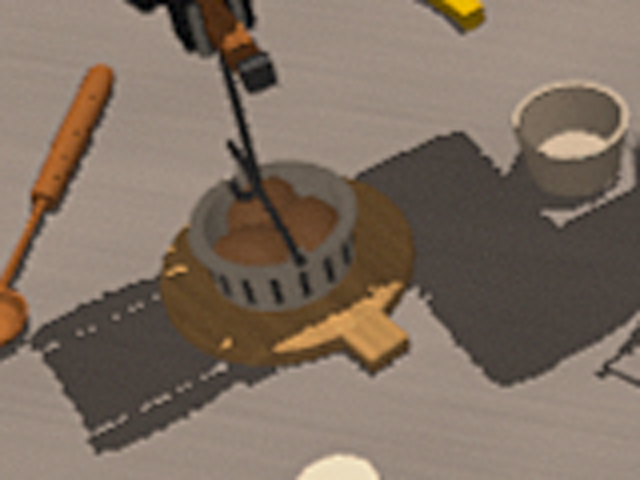

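The basket stands upright on the board, hook free below the wire. Unhook backwards, then up.

Request:
arm_command:
  series:
    - [[0,0,-2,0],[0,0,-3,0],[0,0,-3,0],[0,0,0,0],[0,0,0,0]]

```text
t: 30.05
tcp_pos: [0.5121, -0.2744, 0.1884]
tool_rot: [0.251, 0.661, -0.251, 0.661]
force: [-0.4, -0.3, -1.5]
finger_gap: 0.171
```

```bash
python3 r.py
```

```text
30.05 [ 0.5121 -0.2744  0.1884] F tool yz [-0.5039 -0.12  ] Fz -1.4855259884883085 M tool [ 0.0093 -0.0455 -0.0265] 0.17067473704860606 mouth z 0.07673628796364407
```

Request:
arm_command:
  series:
    - [[0,0,-3,0],[0,0,-4,0],[0,0,-4,0],[0,0,-4,0],[0,0,-4,0],[0,0,0,0],[0,0,0,0]]

```text
t: 30.75
tcp_pos: [0.4979, -0.2618, 0.1884]
tool_rot: [0.251, 0.661, -0.251, 0.661]
force: [-0.3, -0.0, -1.5]
finger_gap: 0.168
```

```bash
python3 r.py
```

```text
30.75 [ 0.4979 -0.2618  0.1884] F tool yz [-0.1764 -0.1962] Fz -1.4908942801658673 M tool [ 0.0132 -0.0078 -0.0122] 0.16775416004398683 mouth z 0.07672667022914595
```

Request:
arm_command:
  series:
    - [[-3,0,0,0],[-5,0,0,0],[-5,0,0,0],[-6,0,0,0],[-6,0,0,0],[0,0,0,0],[0,0,0,0]]

```text
t: 31.45
tcp_pos: [0.498, -0.2619, 0.2136]
tool_rot: [0.251, 0.661, -0.251, 0.661]
force: [0.4, -0.2, -2.1]
finger_gap: 0.166
```

```bash
python3 r.py
```

```text
31.45 [ 0.498  -0.2619  0.2136] F tool yz [0.1012 0.399 ] Fz -2.132447604427804 M tool [-0.0115  0.0084 -0.0184] 0.16620414750466053 mouth z 0.10190680559171275
```

Request:
arm_command:
  series:
    - [[-15,0,0,0],[-25,0,0,0],[-25,0,0,0],[-25,0,0,0],[-15,0,0,0],[0,0,0,0]]

```text
t: 32.05
tcp_pos: [0.4989, -0.2626, 0.3205]
tool_rot: [0.25, 0.659, -0.251, 0.663]
force: [0.7, -0.3, -1.1]
finger_gap: 0.167
```

Request:
arm_command:
  series:
    - [[0,11,-9,0],[0,21,-17,0],[0,26,-21,0],[0,26,-21,0],[0,26,-21,0],[0,26,-21,0],[0,26,-21,0],[0,26,-21,0],[0,16,-12,0],[0,10,-8,0]]

```text
t: 33.05
tcp_pos: [0.5094, 0.0151, 0.3166]
tool_rot: [0.25, 0.663, -0.25, 0.66]
force: [-0.7, 0.2, -1.4]
finger_gap: 0.164
```

Request:
arm_command:
  series:
    - [[0,0,0,-0.08],[0,0,0,-0.1],[0,0,0,-0.1],[0,0,0,-0.1],[0,0,0,-0.05],[0,0,0,0],[0,0,0,0],[0,0,0,0]]

```text
t: 33.85
tcp_pos: [0.5108, 0.0124, 0.3179]
tool_rot: [0.104, 0.7, -0.104, 0.699]
force: [-0.2, 0.1, -1.4]
finger_gap: 0.172
```

```bash
cat > d.py <<'E'
exec(open('r.py').read())
g=np.array([.511,.0121,.1347]);T2=np.load('T2.npy');print('to go tool mm',T[:3,:3].T@(g-T[:3,3])*1000,'turn',np.arctan2(T[:3,1]@T2[:3,1]*0+np.cross(T[:3,1],T2[:3,1])@T[:3,0],T[:3,1]@T2[:3,1]),'tilt',T[:3,0])
E
python3 d.py
```

```text
33.85 [0.5108 0.0124 0.3179] F tool yz [ 0.0561 -0.2352] Fz -1.4073143907753156 M tool [-0.0184  0.0035  0.0218] 0.17248131547286183 mouth z 0.20619785728950132
to go tool mm [183.1975  -0.2304   0.5052] turn -0.0026705601792731113 tilt [-0.001   0.0002 -1.    ]
```

Request:
arm_command:
  series:
    - [[10,0,0.4,0],[20,0,0,0],[25,0,0,0],[25,0,0,0],[25,0,0,0],[20,0,0,0],[15,0,0,0],[10,0,0,0],[0,0,0,0],[0,0,0,0]]

```text
t: 34.85
tcp_pos: [0.5118, 0.0122, 0.1684]
tool_rot: [0.104, 0.699, -0.104, 0.7]
force: [0.9, -0.5, -1.4]
finger_gap: 0.168
```

```bash
python3 d.py
```

```text
34.85 [0.5118 0.0122 0.1684] F tool yz [-0.2693  0.98  ] Fz -1.353678487164589 M tool [-0.0059  0.0322  0.0013] 0.16815506403443925 mouth z 0.05671998655996088
to go tool mm [33.7197 -0.3549 -0.6901] turn -0.0018209617219165427 tilt [ 0.0004 -0.0001 -1.    ]
```

Request:
arm_command:
  series:
    - [[6,0,0,0],[6,0,0,0],[5,0,0,0],[4,0,0,0],[4,0,0,0],[3,0,0,0],[0,0,0,0],[0,0,0,0]]

```text
t: 35.65
tcp_pos: [0.5115, 0.0123, 0.1403]
tool_rot: [0.104, 0.699, -0.104, 0.699]
force: [0.4, -0.4, -1.5]
finger_gap: 0.173
```

```bash
python3 d.py
```

```text
35.65 [0.5115 0.0123 0.1403] F tool yz [-0.2984  0.5549] Fz -1.4514231800248492 M tool [ 0.0379  0.0454 -0.0503] 0.17259223226130443 mouth z 0.02855676956063194
to go tool mm [ 5.5568 -0.3246 -0.3927] turn -0.0017095930207944338 tilt [-0.0001  0.     -1.    ]
```

Request:
arm_command:
  series:
    - [[2,0,-0.4,0],[2,0,0,0],[1,0,0,0],[0,0,0,0],[0,0,0,0]]

```text
t: 36.15
tcp_pos: [0.5111, 0.0124, 0.1353]
tool_rot: [0.104, 0.699, -0.104, 0.699]
force: [0.0, -0.3, -0.8]
finger_gap: 0.169
```

```bash
python3 d.py
```

```text
36.15 [0.5111 0.0124 0.1353] F tool yz [-0.2717  0.1041] Fz -0.7799421784411052 M tool [-0.0157  0.0073 -0.0097] 0.16909351420693927 mouth z 0.02359861236272881
to go tool mm [ 0.5986 -0.3182  0.008 ] turn -0.0017681968895068 tilt [-0.  0. -1.]
```

Request:
arm_command:
  series:
    - [[0,0,0,0],[0,0,0,0],[0,0,0,0],[0,0,0,0],[0,0,0,0],[0,0,0,0],[0,0,0,0],[0,0,0,0]]
  jaw: 100

```text
t: 36.95
tcp_pos: [0.511, 0.0124, 0.1353]
tool_rot: [0.104, 0.699, -0.104, 0.699]
force: [0.5, 0.3, 0.1]
finger_gap: 0.999
```

Request:
arm_command:
  series:
    - [[-10,0,0,0],[-20,0,0,0],[-25,0,0,0],[-25,0,0,0],[-25,0,0,0],[-25,0,0,0],[0,-36,0,0],[0,-36,0,0],[0,0,0,0],[0,0,0,0]]

```text
t: 37.95
tcp_pos: [0.49, -0.0569, 0.2659]
tool_rot: [0.105, 0.699, -0.105, 0.7]
force: [-0.3, -0.1, 0.2]
finger_gap: 1.0
```

```bash
python3 - <<'E'
exec(open('r.py').read())
im=snapshot('wrist')[:,:,::-1].copy()
hsv=cv2.cvtColor(im,cv2.COLOR_BGR2HSV);m=cv2.inRange(hsv,(3,110,50),(18,255,255))
for c in cv2.findContours(m,0,2)[0]:
    if cv2.contourArea(c)<2000: continue
    P=plane('wrist',c[:,0],.163,T);print('bar',cv2.minAreaRect((P[:,:2]*1000).astype(np.float32)))
sc=snapshot('scene')[:,:,::-1].copy()
for px,col in((proj('scene',[.514,-.276,.014])[0],(0,0,255)),):cv2.circle(sc,tuple(px.astype(int)),1,col,-1)
can=np.zeros((480,800,3),np.uint8)
can[:,:440]=cv2.resize(sc[200:320,150:260],None,fx=4,fy=4);can[:360,450:800]=cv2.resize(im[:270,190:452],(350,360))
cv2.imwrite('pics/end.png',can)
# basket on flange: board-based check from top
t=snapshot('top')[:,:,::-1];cv2.imwrite('pics/t2.png',t)
E
```

```text
37.95 [ 0.49   -0.0569  0.2659] F tool yz [-0.1943 -0.2431] Fz 0.19166632249601676 M tool [-0.0133 -0.0184  0.0197] 1.000380628578699 mouth z 0.1542340308143145
bar ((510.8646240234375, 12.711868286132812), (112.69330596923828, 15.375041007995605), 73.1470718383789)
```

View pics/end.png

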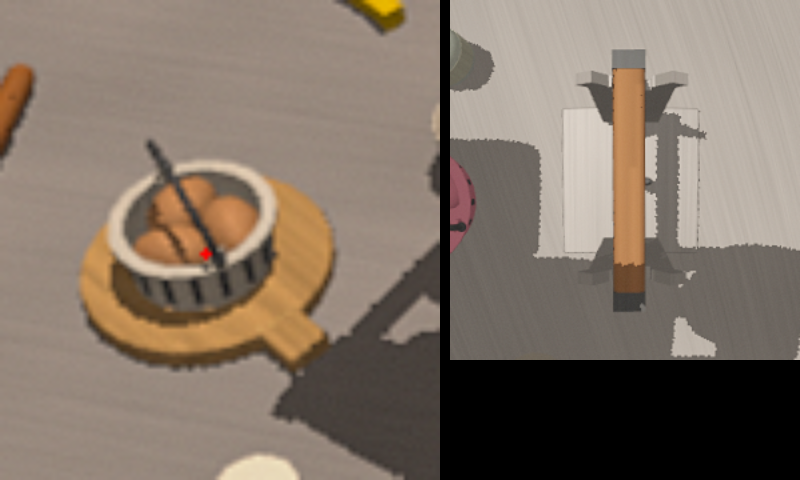

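```bash
python3 - <<'E'
from h import *
q=np.array([(193,218),(108,225),(278,213),(193,160),(193,278)])/4+[150,200]
print(plane('scene',q,.051)[:,:2])
t=cv2.imread('pics/t2.png');h=cv2.cvtColor(t,cv2.COLOR_BGR2HSV)
c=proj('top',[.515,-.277,.05])[0].astype(int);print(c)
m=((h[:,:,1]<45)&(h[:,:,2]>150)).astype(np.uint8);k=np.zeros_like(m);a=30;k[c[1]-a:c[1]+a,c[0]-a:c[0]+a]=m[c[1]-a:c[1]+a,c[0]-a:c[0]+a]
p=cv2.findNonZero(k)
if p is not None:print(len(p),plane('top',np.array([cv2.minEnclosingCircle(p)[0]]),.051),cv2.minEnclosingCircle(p)[1])
E
```

```text
[[ 0.5191 -0.2752]
 [ 0.536  -0.3228]
 [ 0.5037 -0.2265]
 [ 0.4714 -0.2969]
 [ 0.5652 -0.2542]]
[447 230]
1031 [[ 0.5161 -0.2747  0.051 ]] 41.719398498535156
```

```bash
python3 -c "
from station import ticket,status
print(ticket.sign_off(), status.sense()['t'])"
```

```text
the job is handed in; nothing more can be done
the job is handed in; nothing more can be done
```

The job is done and handed in at about 38 s of the 72 s. I took the hook from its rack, found the wire by feel with about 2.7 N of sideways contact, lifted the basket out, stood it on the board and hung the hook back.

Last checks:
- **Basket:** In the scene view its flange sits about 3 mm from the middle of the board. The flange measures about 102 mm in both directions, so it is level.
- **Hook:** The bar is back within about 1.5 mm of where the wrist camera first saw it, at the same angle, and hanging freely.
- **Arm:** The gripper is open and clear, with no force reading beyond noise.
- **Forces:** The largest hook force I saw was about 2.7 N sideways, and the vertical load stayed at about 3 N. These readings come only between moves, so a short peak could have been missed.

Checks that failed or disagreed:
- The top camera and the wrist camera differed by up to 9 mm on the pot and about 5 mm on the bar. The feel for the wire and the grip on the bar settled both.
- My final top-view check of the basket gave no usable result, because its colour mask also picked up other bright areas.
- I did not measure the bystanders again at the end. The hook and basket were carried above them all the way.

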